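# Cure the resin lids in the fence bay

## Robot

A 6-joint arm with a two-finger parallel gripper is mounted at the origin on the work surface. World frame = base frame: x ahead of the robot, y to its left, z up, the work surface at z = 0. Lengths are in mm, angles in degrees, forces in N, time in s.
With the tool pointing down it reaches from about 350 to 850 mm from the base axis. Payload 8.1 kg.
Tool frame: the origin (TCP) lies between the finger pads; the fingertips stand 22 mm ahead of it and the grasp point (between the pads) lies 3 mm ahead of it; z points along the fingers, y is the line along which they close (so a half turn about z gives the same grasp; the last joint's range is limited). The gripper opens to 85 mm and grips with 20 to 120 N. Pads are 22 mm wide; open, the fingers measure 114 mm over their backs; the gripper's body (76 mm by 85 mm) begins 54 mm behind the grasp point. The pads swing forward as they close: fully open they stand 13 mm farther back than shut.
Start: joints at [-70.497, 7.471, 85.268, -0, 87.261, -4.893], TCP at [247.85, -546.421, 253.292] pointing down, gripper open.
Joint ranges: [-169.43, 169.43], [-51.17, 129.36], [1.28, 143.12], [-76.62, 256.62], [0, 156.53], [-152.29, 152.29]. Speed limits (degrees/s): [136.94, 136.94, 159.86, 180, 180, 180].

## Interface

Orientations are given as [roll, pitch, yaw] about the fixed x, y, z axes, in that order (R = Rz(yaw) Ry(pitch) Rx(roll)).
In Python, from bench import sense, snapshot, calibration, hand_in gives the robot as it stands.
- The arm moves only by the shell command python3 -m crank 'ROWS' [FORCE]. ROWS is JSON, a list of rows, each a list of 5 numbers: the shift along the tool's x, y, z in cm, then the turn about the tool's z in rad, then the finger opening in cm, from 0 to 8.54. A call has 1 to 20 rows; each row is the pose to reach, as a shift and turn from the pose commanded when the call began, along the tool's axes at that moment; what a row does not reach only later rows make up. A row lasts 1/10 s, in which the tool goes at most 50 mm and 8.59 degrees, less where a joint would pass 70% of its speed; a pose out of reach is approached as far as the arm can. A call with a gripper value outside its range is refused whole. The fingers move at their own pace and stop on an object; FORCE is the grip in N (left out, the last holds). Time passes only in rows, so rows that repeat a pose let the fingers close. It gives the time, the measured TCP pose, the force, the opening and the grip force at its end, in the units of the state.
- sense(): the state, without advancing time (a new reading comes with each control period).
- snapshot(name): name is "scene" or "top"; returns (picture, depth): 420x560x3 uint8, red, green, blue; 420x560 float32, mm along the optical axis (not along the pixel's ray), 0 where there is no reading.
- calibration(name): a dict with "fovy" (degrees; the focal length in pixels is half the picture's height over the tangent of half this angle, whatever the lens; pixels are square), "cx", "cy" (the principal point, pixels), "rvec" (rotation vector, rad) and "tvec" (3), from world to camera coordinates, as OpenCV has them. Camera axes: x right, y down, z forward; pixel columns grow to the right and rows downward; lengths in mm; the calibration is good to about 2 mm. A picture is of the moment at which its call begins. calibration takes no time and is no camera call.
- hand_in(): hands the job in; it is judged then, once.
The state is a dict: "time": time; "joint_pos": joint angles; "qd": joint speeds; "joint_efforts": joint torques, N m; "tool_pos": TCP position; "tcp_rot": TCP orientation; "ft_force": force on the tool from outside, world axes, zero at the start; "wrist_torque": the same for the moment, N m; "finger_gap": finger opening in mm; "grip_force": force on a finger pad.
Only numpy, scipy, OpenCV 4.12 (cv2) and the standard library are available. Lean on these libraries where they do the work, as an engineer would, in place of code of your own. Each camera call takes 0.05 s, during which the arm holds its last target. There are 200 camera calls.

## Task

Slide the round tins along the wooden fence past the white tape line, until all of them stand in the bay between the line and the end stop, fully inside it and touching the fence; they are only slid, never lifted or tipped. Then take the UV torch from its stand and cure the resin drops on the lids, white lid first, then red, then blue (one may be missing): aim the beam at the centre of the drop from about 6 cm and hold it steady there for a good five seconds. Lay the torch back in its stand as it was, leave the tins standing in the bay against the fence, and leave the other things on the table alone.

Things in the scene. Friction and masses are not known exactly. Their poses are not given: they have to be found in the camera images.
- corner (a point): Inner corner of the fixed fence, on the table where the fence's face meets the end stop's face. y runs along the fence face to the stop (stop face at y = 0), x points into the fence (face at x = 0, tins stand at negative x), z up. Waxed wood, slippery, 30 mm high; fence 20 mm thick, back to y = -0.78, top white along the bay; stop spans x = -0.11 to 0.
- bay_line (a point): Bay's open end: where a white tape line on the flat green mat meets the fence face, 290 mm from the stop. The bay is the stretch of fence between the line and the stop; the tins start on the stretch before the line. Same axes as the corner.
- tin_white: Round flat tin, aluminium with a white lid, 84 mm across and 50 mm tall, 0.25 to 0.5 kg, closed, too wide for a gripper; standing, slides on the table. Origin at the centre of its underside, z along its axis. May be absent.
- drop_white (a point): Amber resin drop at the centre of the top of the white lid, 26 mm across, practically flush with the lid, 50 mm above the tin's underside. May be absent.
- tin_red: Round flat tin, aluminium with a red lid, 84 mm across and 50 mm tall, 0.25 to 0.5 kg, closed, too wide for a gripper; standing, slides on the table. Origin at the centre of its underside, z along its axis. May be absent.
- drop_red (a point): Amber resin drop at the centre of the top of the red lid, 26 mm across, practically flush with the lid, 50 mm above the tin's underside. May be absent.
- tin_blue: Round flat tin, aluminium with a blue lid, 84 mm across and 50 mm tall, 0.25 to 0.5 kg, closed, too wide for a gripper; standing, slides on the table. Origin at the centre of its underside, z along its axis. May be absent.
- drop_blue (a point): Amber resin drop at the centre of the top of the blue lid, 26 mm across, practically flush with the lid, 50 mm above the tin's underside. May be absent.
- torch_center (a point): UV torch, silver, always lit, 0.13 kg: centre of its straight handle, a flat-sided bar 110 x 24 x 24 mm along this point's x axis, z up when it lies in its stand. A grey round head (30 mm across) bends from the +x end of the handle 45 degrees downwards and forwards.
- torch_lens (a point): Centre of the torch's blue lens, 80 mm ahead (+x of the handle) and 25 mm below the handle's centre; its x axis is the beam, 45 degrees down and forward of the handle.
- stand: Fixed black torch stand. Origin under its centre, x along the torch. Base 120 x 60 x 10 mm; two open saddles, 12 mm thick, at x = -42 and +42 mm (72 mm clear between), slots 30 mm wide, floor 50 mm and cheeks 64 mm above the table. The handle lies across both, its centre 62 mm above the table, over the stand's centre.
- bottle: Small black glue bottle, 44 mm across, 120 mm tall; bystander; origin at the centre of its underside.
- starfish: Dried white starfish lying flat, about 84 mm across, 9 mm thick; bystander; origin at the centre of its underside.
- palette: White flower-shaped paint palette, about 124 mm across, 12 mm thick; bystander; origin at the centre of its underside.
- pearl_box: Grey open box of pearls, 90 x 70 x 28 mm; bystander; origin at the centre of its underside.
- glue_gun: Blue hot-glue gun lying on its side, about 150 x 120 mm, 34 mm high; bystander; origin at the centre of its underside.
- brush: Paint brush with blue handle, 160 mm long, lying flat; bystander; origin at the middle of its length.
Not all that is in view belongs to the job. Leave any turquoise or yellow look-alike of the tin_white alone.

How it is judged (in metres and radians):
On the way, in this order (a step that is already met when the one before it is completed fails the run):
1. all tins stand in the bay against the fence (y of each of tin_white, tin_red, tin_blue in the frame of corner above -0.25 m and x of tin_white in the frame of corner between -0.05 and -0.03 m and height (world z) of each of tin_white, tin_red, tin_blue below 0.01 m and angle between each of tin_white, tin_red, tin_blue's own z axis and vertical below 0.1 rad and x of tin_red in the frame of corner between -0.05 and -0.03 m and x of tin_blue in the frame of corner between -0.05 and -0.03 m), for 0.3 s.
2. the torch beam is held on the white lid's drop, lens 3 to 9 cm away and beam within 12 mm of its centre, for 5 s (x of drop_white in the frame of torch_lens between 0.03 and 0.09 m and y of drop_white in the frame of torch_lens between -0.012 and 0.012 m and z of drop_white in the frame of torch_lens between -0.012 and 0.012 m), for 5 s.
3. the torch beam is held on the red lid's drop, lens 3 to 9 cm away and beam within 12 mm of its centre, for 5 s (x of drop_red in the frame of torch_lens between 0.03 and 0.09 m and y of drop_red in the frame of torch_lens between -0.012 and 0.012 m and z of drop_red in the frame of torch_lens between -0.012 and 0.012 m), for 5 s.
4. the torch beam is held on the blue lid's drop, lens 3 to 9 cm away and beam within 12 mm of its centre, for 5 s (x of drop_blue in the frame of torch_lens between 0.03 and 0.09 m and y of drop_blue in the frame of torch_lens between -0.012 and 0.012 m and z of drop_blue in the frame of torch_lens between -0.012 and 0.012 m), for 5 s.
At the end, for the whole second after the job is handed in: Every tin stands upright on the table wholly within the bay (at most 2 mm over the line), less than 8 mm from the fence; the torch lies in both saddles of its stand, within 20 mm of the middle lengthwise, level and right way up (all of step 1 and x of torch_center in the frame of stand between -0.02 and 0.02 m and y of torch_center in the frame of stand between -0.006 and 0.006 m and z of torch_center in the frame of stand between 0.056 and 0.068 m and angle between the x axis of torch_center and the x axis of stand, either way round below 0.12 rad and angle between torch_center's own z axis and vertical below 0.12 rad); the robot touches nothing.
It fails at once if a tin is lifted off the table or tipped (height (world z) of any of tin_white, tin_red, tin_blue above 0.025 m or angle between any of tin_white, tin_red, tin_blue's own z axis and vertical above 0.4 rad).
It fails at once if a bystander is moved more than 30 mm (distance of any of bottle, starfish, palette, pearl_box, glue_gun, brush from where it was at the start of the episode above 0.03 m).
Of tin_white, tin_red, tin_blue only 2 to 3 are there at a start; the rules pass over those that are not, and their reading is None.
At some moment in a run one of tin_white, tin_red, tin_blue may be knocked a few centimetres aside while the robot is not near it.
It also fails if it takes over 210 s, if anything falls off the work surface, if the arm or the gripper's body presses on something with over 40 N, if the wrist force passes 120 N, or if a joint passes its speed limit or range.

## Working session

There is one attempt and no reset: what is moved stays moved. The work goes in short steps, Python scripts to look and compute and a shell command to move; the robot and the scene stay as the last step left them, time stands still between calls to the robot, and variables do not carry over. Pictures are saved under pics/ and viewed, at most 14 in all, crops included, and the job is handed in when it is done.

```bash
ls; mkdir -p pics
cat > h.py <<'E'
import numpy as np, cv2
from bench import sense, snapshot, calibration
def cam(n):
    c=calibration(n); f=210/np.tan(np.radians(c["fovy"])/2)
    R,_=cv2.Rodrigues(np.array(c["rvec"],float)); return f,c["cx"],c["cy"],R,np.array(c["tvec"],float).ravel()
def ray(n,u,v,z):
    f,cx,cy,R,t=cam(n); d=R.T@np.array([(u-cx)/f,(v-cy)/f,1]); o=-R.T@t
    return o+d*(z-o[2])/d[2]
def proj(n,p):
    f,cx,cy,R,t=cam(n); q=R@np.array(p,float)+t; return np.array([f*q[0]/q[2]+cx,f*q[1]/q[2]+cy])
def save(n,name):
    im,d=snapshot(n); cv2.imwrite(f"pics/{name}.png",im[...,::-1]); np.save(f"pics/{name}.npy",d); return im,d
E
python3 - <<'E'
from h import *
for n in("scene","top"):
    save(n,n+"0"); print(n,calibration(n),-cam(n)[3].T@cam(n)[4])
s=sense();print({k:np.round(v,2) for k,v in s.items()})
E
```

```text
pics
scene {'fovy': 50.46055908812283, 'cx': 279.78723175726117, 'cy': 205.09714631743063, 'rvec': array([ 2.3154232 ,  0.87656032, -0.30923956]), 'tvec': array([-402.99934736, -122.94705748, 1394.24856264])} [ 948.78528294 -474.81908275  997.90121398]
top {'fovy': 54.2914420958433, 'cx': 284.2673837457171, 'cy': 213.8773920437775, 'rvec': array([ 2.19829044, -2.14790042,  0.07486118]), 'tvec': array([  70.03057467,  485.86646142, 1195.70919683])} [ 384.71381641   64.1702348  1232.30209102]
{'time': np.float64(0.1), 'joint_pos': array([-70.5 ,   7.51,  85.32,  -0.  ,  87.26,  -4.89]), 'qd': array([ 0.03, -0.14, -0.21,  0.04, -0.04, -0.08]), 'joint_efforts': array([ 0.000e+00, -5.710e+01, -5.019e+01, -0.000e+00,  1.000e-02,
       -0.000e+00]), 'tool_pos': array([ 247.69, -545.97,  252.32]), 'tcp_rot': array([-1.799e+02, -1.000e-02,  2.440e+01]), 'ft_force': array([-0.38,  0.54,  0.16]), 'wrist_torque': array([ 0.02,  0.02, -0.01]), 'grip_force': np.float64(0.0), 'finger_gap': np.float64(85.47)}
```

View pics/top0.png

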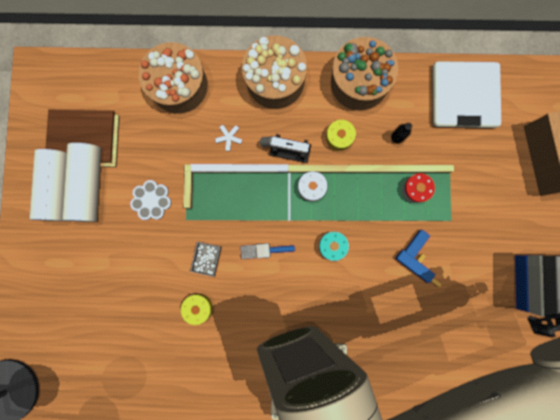

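View pics/scene0.png

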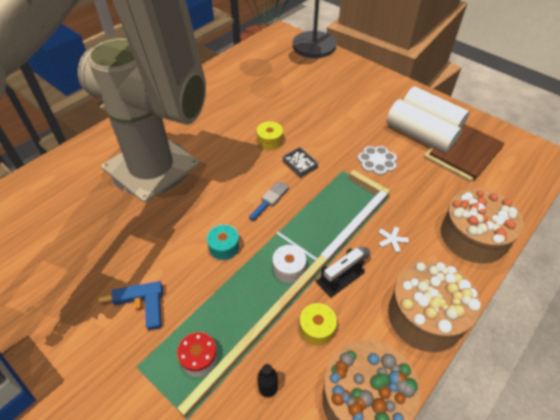

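The top view shows the fence running from its corner at about (190,168) to (453,168), with the tape line at x≈289. The tins are white (313,185) and red (420,187), with no blue visible. The look-alikes are yellow (341,134), yellow (195,310) and turquoise (334,246). The torch lies in its stand at (290,147), head to the left. Next I'll measure, with one enlarged crop to confirm.

Run:
```python
from h import *
im=cv2.imread("pics/top0.png"); d=np.load("pics/top0.npy")
c=cv2.resize(im[115:230,170:460],None,fx=2.7,fy=2.7,interpolation=cv2.INTER_CUBIC); cv2.imwrite("pics/crop1.png",c)
hsv=cv2.cvtColor(im,cv2.COLOR_BGR2HSV)
def blob(m,name,z,n="top"):
    k,l,st,ce=cv2.connectedComponentsWithStats(m.astype(np.uint8))
    for i in range(1,k):
        if st[i,4]>30: print(n,name,st[i],ce[i].round(1),ray(n,*ce[i],z).round(1))
H,S,V=[hsv[...,i].astype(int) for i in range(3)]
g=(H>60)&(H<85)&(S>100)&(V>50)&(V<160)
blob(g,"green",0)
r=((H<5)|(H>172))&(S>170)&(V>120); r[:165]=0;r[225:]=0;r[:,:380]=0; blob(r,"red",50)
w=(S<60)&(V>150); w[:150]=0;w[222:]=0;w[:,:180]=0;w[:,460:]=0; blob(w,"white",50)
y=(H>18)&(H<32)&(S>80)&(V>150);y[:155]=0;y[215:]=0;y[:,:180]=0;y[:,460:]=0;blob(y,"yell",30)
```

```text
top green [355  59  10  10  64] [359.8  63.9] [ 958.2 -142.     0. ]
top green [ 187  174  100   45 4229] [239.  196.3] [536.2 220.2   0. ]
top green [ 292  174  158   46 5481] [370.7 198.8] [ 537.5 -178.3    0. ]
top red [406 173  28  29 452] [419.2 187.3] [ 567.8 -308.6   50. ]
top white [190 164  99   8 753] [239.3 167.3] [615.4 215.6  50. ]
top white [298 171  30  29 626] [312.6 185.1] [5.676e+02 3.000e-01 5.000e+01]
top white [287 173   4  48 143] [289. 197.] [531.2  68.3  50. ]
top yell [183 164   8  44 210] [186.4 188.7] [551.8 373.6  30. ]
top yell [289 164 165   8 550] [360.2 167.5] [ 626.5 -140.8   30. ]
top yell [289 170  22   2  34] [298.9 170.4] [614.   40.9  30. ]
```

View pics/crop1.png

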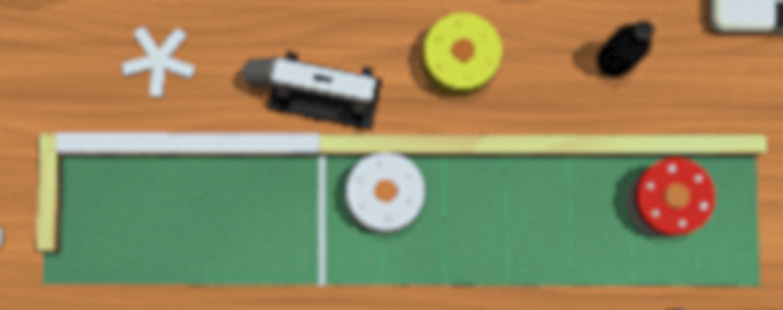

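The crop confirms the targets: the white tin at (313,185) and red tin at (420,187) carry amber drops and stand on the mat before the line. The yellow one behind the fence is a look-alike. The torch lies across two black saddles, head to the left.

Run:
```python
from h import *
im=cv2.imread("pics/top0.png"); d=np.load("pics/top0.npy")
R=im[...,2].astype(int)
def edge(p,thr): # first crossing downward
    i=np.where((p[:-1]>=thr)&(p[1:]<thr))[0][0]; return i+(p[i]-thr)/(p[i]-p[i+1])
for u in (200,240,275,340,380,440):
    v=166+edge(R[166:182,u],150); print(u,round(v,1),ray("top",u,v,30).round(1), ray("top",u,v,0).round(1))
for v in (180,190,200):
    u=184+edge(R[v,184:200],150); print("stop",v,round(u,1),ray("top",u,v,30).round(1))
for v in (185,200,215):
    p=R[v,283:296]; print("line",ray("top",283+(p*np.arange(13)*(p>110)).sum()/(p*(p>110)).sum(),v,0).round(1))
# torch handle
def rect(n,im,box,zz):
    hsv=cv2.cvtColor(im,cv2.COLOR_BGR2HSV); m=((hsv[...,1]<50)&(hsv[...,2]>140)).astype(np.uint8)
    q=np.zeros_like(m); q[box[1]:box[3],box[0]:box[2]]=m[box[1]:box[3],box[0]:box[2]]
    k,l,st,ce=cv2.connectedComponentsWithStats(q); i=1+np.argmax(st[1:,4]); pts=np.argwhere(l==i)[:,::-1]
    r=cv2.minAreaRect(pts.astype(np.float32)); b=cv2.boxPoints(r); print(n,st[i],ce[i],r)
    for p in b: print(ray(n,*p,zz).round(1))
    print("c",ray(n,*r[0],zz).round(1))
rect("top",im,(255,125,320,163),74)
rect("scene",cv2.imread("pics/scene0.png"),(310,230,375,290),74)
# drops by amber
for n,boxes in (("top",[(304,177,322,194),(410,178,430,197)]),("scene",[(276,245,302,275),(180,335,215,370)])):
    I=cv2.imread(f"pics/{n}0.png"); h=cv2.cvtColor(I,cv2.COLOR_BGR2HSV)
    for b in boxes:
        s=h[b[1]:b[3],b[0]:b[2]].astype(int); m=(s[...,0]>5)&(s[...,0]<25)&(s[...,1]>90); a=np.argwhere(m).mean(0)[::-1]+b[:2]
        print(n,"drop",m.sum(),a.round(1),ray(n,*a,50).round(1))
```

```text
200 171.0 [605.9 335.2  30. ] [611.4 341.9   0. ]
240 171.1 [608.1 215.8  30. ] [613.7 219.6   0. ]
275 171.0 [610.4 111.7  30. ] [616.  112.9   0. ]
340 171.0 [614.6 -81.1  30. ] [620.3 -84.8   0. ]
380 171.0 [ 617.1 -199.4   30. ] [ 622.9 -206.     0. ]
440 171.0 [ 621.  -376.3   30. ] [ 626.9 -387.3    0. ]
stop 180 190.5 [578.1 362.4  30. ]
stop 190 190.5 [548.1 361.1  30. ]
stop 200 190.0 [518.2 361.2  30. ]
line [574.   70.6   0. ]
line [528.2  69.5  -0. ]
line [482.7  68.5   0. ]
top [271 137  38  15 319] [289.29780564 143.89968652] ((289.23077392578125, 143.8461456298828), (38.04652786254883, 8.629108428955078), 11.309932708740234)
[679.6 127.1  74. ]
[704.5 122.9  74. ]
[684.8  15.   74. ]
[660.   19.4  74. ]
c [682.2  71.   74. ]
scene [325 248  38  30 415] [343.49879518 262.31325301] ((343.6959533691406, 262.0743103027344), (10.462288856506348, 42.66288757324219), 54.46232223510742)
[659.3  18.7  74. ]
[680.3 133.4  74. ]
[706.2 122.4  74. ]
[684.4   9.8  74. ]
c [682.4  69.9  74. ]
top drop 44 [312.5 185. ] [567.9   0.7  50. ]
top drop 76 [420.4 187. ] [ 568.8 -312.    50. ]
scene drop 51 [289. 258.] [565.4   2.5  50. ]
scene drop 149 [195.2 348.5] [ 564.1 -309.9   50. ]
```

Everything is measured. In the fence frame (corner ≈ (605, 361.5), yaw 91.2°), white is at s≈-360 and red at s≈-672. I'll approach behind the white tin with the fingers as a 35 mm fork.

```bash
python3 -m crank '[[49.2,-30.1,0,-1.166,3.5],[49.2,-30.1,0,-1.166,3.5],[49.2,-30.1,0,-1.166,3.5],[49.2,-30.1,0,-1.166,3.5],[49.2,-30.1,0,-1.166,3.5],[49.2,-30.1,0,-1.166,3.5],[49.2,-30.1,0,-1.166,3.5],[49.2,-30.1,0,-1.166,3.5],[49.2,-30.1,0,-1.166,3.5],[49.2,-30.1,0,-1.166,3.5],[49.2,-30.1,0,-1.166,3.5],[49.2,-30.1,0,-1.166,3.5],[49.2,-30.1,0,-1.166,3.5],[49.2,-30.1,0,-1.166,3.5],[49.2,-30.1,0,-1.166,3.5],[49.2,-30.1,0,-1.166,3.5]]'
```

```text
time: 1.7
tool_pos: [571.1, -70.3, 253.3]
tcp_rot: [-180.0, 0.0, 91.1]
ft_force: [-0.3, -0.3, -0.5]
finger_gap: 35.3
grip_force: 0.0
```

Descend to z=40.

```bash
python3 -m crank '[[0,0,5,0,3.5],[0,0,10,0,3.5],[0,0,15,0,3.5],[0,0,18,0,3.5],[0,0,20,0,3.5],[0,0,21.3,0,3.5],[0,0,21.3,0,3.5],[0,0,21.3,0,3.5]]'
python3 - <<'E'
from h import *
save("scene","scene1")
E
```

```text
time: 2.5
tool_pos: [572.2, -69.7, 41.4]
tcp_rot: [179.9, 0.0, 91.2]
ft_force: [-0.2, 0.2, 0.2]
finger_gap: 35.2
grip_force: 0.0
```

View pics/scene1.png

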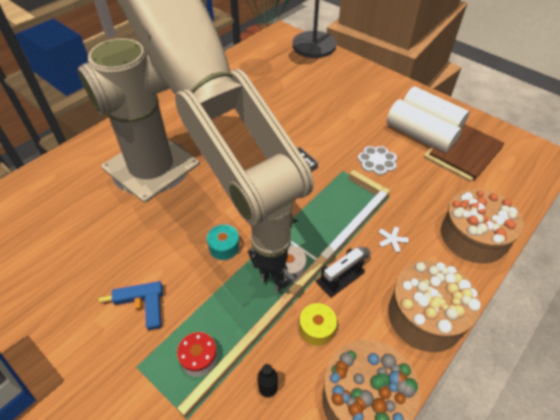

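The fork stands in front of the fence, just behind the white tin (289,262). Now I'll push.

```bash
python3 -m crank '[[0.8,0,0,0,3.5],[1.6,0,0,0,3.5],[2.6,0,0,0,3.5],[4,0,0,0,3.5],[5.6,0,0,0,3.5],[7.4,0,0,0,3.5],[9.2,0,0,0,3.5],[11,0,0,0,3.5],[12.8,0,0,0,3.5],[14.6,0,0,0,3.5],[16.4,0,0,0,3.5],[18.2,0,0,0,3.5],[20,0,0,0,3.5],[21.8,0,0,0,3.5],[23.6,0,0,0,3.5],[25.2,0,0,0,3.5],[26.6,0,0,0,3.5],[27.6,0,0,0,3.5],[28.2,0,0,0,3.5],[28.5,0,0,0,3.5]]'
python3 -m crank '[[0,0,0,0,3.5],[0,0,0,0,3.5],[-1,0,0,0,3.5],[-4,0,0,0,3.5],[-7,0,-5,0,3.5],[-10,0,-10,0,3.5],[-15,0,-12,0,3.5],[-20,0,-12,0,3.5],[-25,0,-12,0,3.5],[-30,0,-12,0,3.5]]'
cat >> h.py <<'E'
C=np.array([605.3,361.5]); F=np.array([-.0212,.99977]); N=np.array([.99977,.0212])
def tins(name):
    for n in("top","scene"):
        I,_=save(n,name+n); h=cv2.cvtColor(I,cv2.COLOR_RGB2HSV).astype(int)
        m=((h[...,0]>5)&(h[...,0]<25)&(h[...,1]>90)).astype(np.uint8)
        k,l,st,ce=cv2.connectedComponentsWithStats(m)
        for i in range(1,k):
            if 15<st[i,4]<250:
                p=ray(n,*ce[i],50)[:2]; q=p-C
                if -90<q@N<5 and -800<q@F<0: print(n,st[i,4],ce[i].round(1),"xy",p.round(1),"corner x,y",(q@N).round(1),(q@F).round(1), "rgb round",I[int(ce[i][1])-7,int(ce[i][0])])
E
python3 -c "
from h import *
tins('a')"
```

```text
time: 4.55
tool_pos: [565.6, 216.9, 40.9]
tcp_rot: [180.0, 0.0, 91.3]
ft_force: [-0.5, -7.2, 6.8]
finger_gap: 35.3
grip_force: 3.8
time: 5.55
tool_pos: [571.2, -70.3, 160.7]
tcp_rot: [179.9, -0.0, 91.2]
ft_force: [1.1, 0.1, 0.3]
finger_gap: 35.2
grip_force: 0.0
top 53 [426.7 183.4] xy [ 579.7 -330.3] corner x,y -40.2 -691.1 rgb round [193  51  42]
top 41 [221.9 184.1] xy [564.6 265.1] corner x,y -42.7 -95.5 rgb round [198 211 219]
top 43 [190.6 196. ] xy [527.6 355.2] corner x,y -77.8 -4.6 rgb round [172 158 103]
top 76 [420.4 187. ] xy [ 568.8 -312. ] corner x,y -50.7 -672.6 rgb round [194  43  37]
scene 33 [349.5 197.6] xy [562.1 266.9] corner x,y -45.2 -93.6 rgb round [224 225 229]
scene 73 [191.4 342.6] xy [ 548.  -306.5] corner x,y -71.5 -666.6 rgb round [202  52  46]
scene 123 [195.8 349.4] xy [ 566.6 -310.3] corner x,y -52.9 -670.9 rgb round [201  49  40]
```

View pics/atop.png

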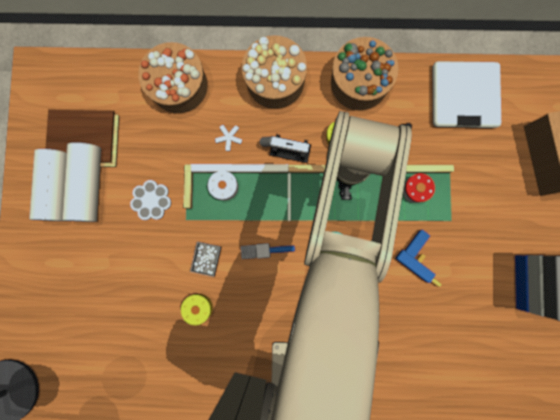

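White stands at (222,184) in the bay (x≈-43, y≈-95 mm). Red, at (420,187), is 9 mm off the fence. Going behind red.

```bash
python3 -m crank '[[-4,-0.1,0,0,3.5],[-8,-0.2,0,0,3.5],[-13,-0.3,0,0,3.5],[-18,-0.4,0,0,3.5],[-22,-0.4,0,0,3.5],[-26,-0.5,0,0,3.5],[-29,-0.5,0,0,3.5],[-30.9,-0.5,0,0,3.5],[-30.9,-0.5,0,0,3.5],[-30.9,-0.5,4,0,3.5],[-30.9,-0.5,8,0,3.5],[-30.9,-0.5,11,0,3.5],[-30.9,-0.5,12,0,3.5],[-30.9,-0.5,12,0,3.5],[-30.9,-0.5,12,0,3.5]]'
```

```text
time: 7.15
tool_pos: [574.1, -377.3, 42.0]
tcp_rot: [179.9, 0.1, 91.2]
ft_force: [0.3, 0.3, 0.4]
finger_gap: 34.9
grip_force: 0.0
```

```bash
python3 -m crank '[[0.8,0,0,0,3.5],[1.6,0,0,0,3.5],[2.4,0,0,0,3.5],[3.6,0.1,0,0,3.5],[5,0.1,0,0,3.5],[6.6,0.2,0,0,3.5],[8.2,0.2,0,0,3.5],[9.8,0.3,0,0,3.5],[11.4,0.3,0,0,3.5],[13,0.4,0,0,3.5],[14.6,0.4,0,0,3.5],[16.2,0.4,0,0,3.5],[17.8,0.4,0,0,3.5],[19.4,0.4,0,0,3.5],[21,0.4,0,0,3.5],[22.6,0.4,0,0,3.5],[24.2,0.4,0,0,3.5],[25.4,0.4,0,0,3.5],[26.2,0.4,0,0,3.5],[26.5,0.4,0,0,3.5]]'
python3 -m crank '[[0.3,0,0,0,3.5],[1,0,0,0,3.5],[2,0,0,0,3.5],[3.6,0,0,0,3.5],[5.2,0,0,0,3.5],[6.8,0,0,0,3.5],[8.4,0,0,0,3.5],[10,0,0,0,3.5],[11.6,0,0,0,3.5],[13.2,0,0,0,3.5],[14.8,0,0,0,3.5],[16.4,0,0,0,3.5],[18,0,0,0,3.5],[19.4,0,0,0,3.5],[20.6,0,0,0,3.5],[21.5,0,0,0,3.5],[22,0,0,0,3.5],[22.3,0,0,0,3.5],[22.3,0,0,0,3.5],[22.3,0,0,0,3.5]]'
python3 -m crank '[[-1,0,0,0,3.5],[-4,0,0,0,3.5],[-7,0,-5,0,3.5],[-10,0,-10,0,4],[-14,0,-12,0,5],[-18,0,-12,0,5],[-22,0,-12,0,5]]'
python3 -c "
from h import *
tins('b');print(sense()['tool_pos'])"
```

```text
time: 9.15
tool_pos: [572.4, -111.8, 41.7]
tcp_rot: [179.9, 0.1, 91.3]
ft_force: [-0.6, -6.3, 5.5]
finger_gap: 34.9
grip_force: 3.3
time: 11.15
tool_pos: [567.0, 111.1, 40.7]
tcp_rot: [179.9, -0.0, 91.2]
ft_force: [1.4, -1.8, 1.7]
finger_gap: 34.9
grip_force: 1.2
time: 11.85
tool_pos: [571.9, -111.7, 162.3]
tcp_rot: [179.8, 0.0, 91.2]
ft_force: [0.2, 0.1, -0.7]
finger_gap: 50.0
grip_force: 0.0
top 73 [260.9 183.7] xy [568.5 151. ] corner x,y -41.2 -209.6 rgb round [191  58  52]
top 41 [221.9 184.1] xy [564.6 265.1] corner x,y -42.7 -95.5 rgb round [200 212 219]
top 44 [190.5 195.9] xy [528.2 355.3] corner x,y -77.2 -4.6 rgb round [175 162 108]
scene 33 [349.5 197.6] xy [562.1 266.9] corner x,y -45.2 -93.6 rgb round [225 226 229]
scene 35 [319.4 215.4] xy [538.3 160.6] corner x,y -71.3 -199.4 rgb round [ 86 139 101]
scene 68 [325.8 222.6] xy [566.1 152.7] corner x,y -43.6 -207.9 rgb round [211 136 135]
[ 570.76915682 -114.20411726  160.28558137]
```

View pics/btop.png

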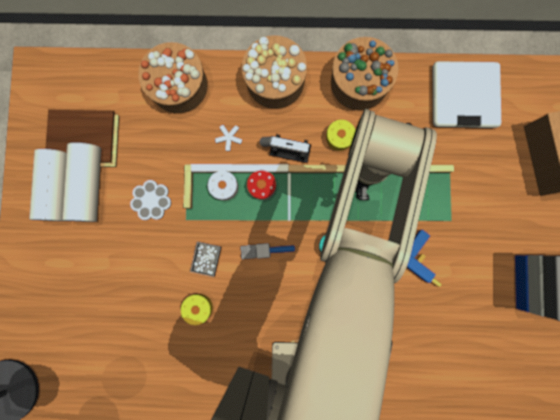

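Both tins stand in the bay: white (222,184) and red (261,184), centres about 42 mm from the fence. Next the torch at (290,147): handle centre ≈ (682, 70.5), yaw 79.7°.

```bash
python3 -m crank '[[3,2,0,0.05,5],[6,4,0,0.1,5],[9,6,0,0.15,5],[12,8,0,0.2,5],[15,10,0,0.2,5],[17.3,11,0,0.2,5],[18.1,11.5,0,0.2,5],[18.1,11.5,0,0.2,5],[18.1,11.5,0,0.2,5],[18.1,11.5,0,0.2,5]]'
python3 -c "
from h import *
im,_=save('top','c'); cv2.imwrite('pics/c_crop.png',cv2.resize(im[100:200,220:350,::-1],None,fx=5,fy=5))
im,_=save('scene','cs'); cv2.imwrite('pics/cs_crop.png',cv2.resize(im[200:310,280:420,::-1],None,fx=5,fy=5))
print(sense()['tool_pos'],sense()['tcp_rot'])"
```

```text
time: 12.95
tool_pos: [682.1, 72.8, 160.0]
tcp_rot: [-180.0, 0.0, 79.7]
ft_force: [0.1, 0.9, -1.0]
finger_gap: 49.9
grip_force: 0.0
[682.32849634  72.91922728 160.28438544] [-1.79995056e+02  7.13921474e-03  7.96606318e+01]
```

View pics/cs_crop.png

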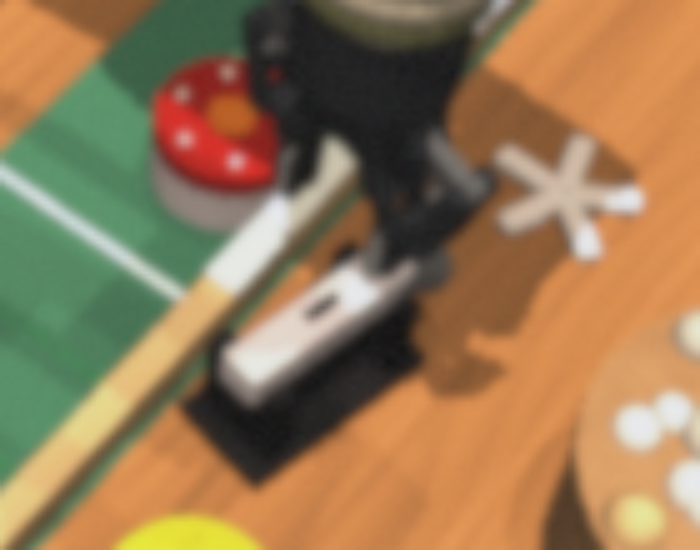

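The fingers straddle the handle line, at its far end only because of parallax. Descend and grip.

```bash
python3 -m crank '[[-0.2,0,2.5,0,5],[-0.2,0,5,0,5],[-0.2,0,7,0,5],[-0.2,0,8.5,0,5],[-0.2,0,9.5,0,5],[-0.2,0,9.5,0,5],[-0.2,0,9.5,0,5],[-0.2,0,9.5,0,2],[-0.2,0,9.5,0,2],[-0.2,0,9.5,0,2],[-0.2,0,9.5,0,2],[-0.2,0,9.5,0,2],[-0.2,0,9.5,0,2],[-0.2,0,9.5,0,2]]' 40
```

```text
time: 14.45
tool_pos: [683.3, 72.3, 66.8]
tcp_rot: [179.9, -0.0, 79.7]
ft_force: [-0.6, 0.0, 6.0]
finger_gap: 23.6
grip_force: 40.2
```

```bash
python3 -m crank '[[0,0,-0.5,0,2],[0,0,-1.5,0,2],[0,0,-3,0,2],[0,0,-5,0,2],[0,0,-7,0,2],[0,0,-9,0,2],[0,0,-11,0,2],[0,0,-12,0,2],[0,0,-12,0,2],[0,0,-12,0,2]]'
python3 -c "
from h import *
tins('d');s=sense();print(s['tool_pos'],s['tcp_rot'],s['finger_gap'])
im=cv2.imread('pics/dscene.png'); cv2.imwrite('pics/d_crop.png',cv2.resize(im[130:300,250:450],None,fx=3.5,fy=3.5))"
```

```text
time: 15.45
tool_pos: [682.1, 72.2, 184.9]
tcp_rot: [-180.0, 0.0, 79.7]
ft_force: [0.2, -0.4, -1.0]
finger_gap: 23.4
grip_force: 39.3
top 17 [247.6 184.5] xy [565.3 189.9] corner x,y -43.6 -170.7 rgb round [47 77 54]
top 52 [221.5 184.4] xy [563.8 266.2] corner x,y -43.5 -94.4 rgb round [193 183 165]
top 42 [190.5 196.4] xy [526.7 355.2] corner x,y -78.7 -4.6 rgb round [169 155 103]
scene 36 [318.6 215.2] xy [536.1 159.8] corner x,y -73.5 -200.2 rgb round [59 95 69]
scene 78 [326.1 222.4] xy [566.4 153.7] corner x,y -43.3 -206.9 rgb round [155  97  86]
[681.40266263  72.16419783 183.49651413] [-1.79859511e+02  2.99484031e-02  7.97438617e+01] 23.328441822966226
```

View pics/d_crop.png

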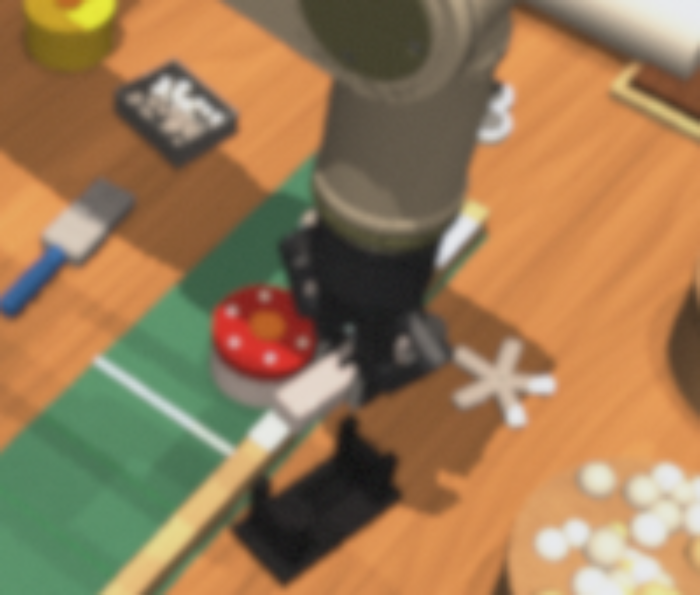

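The torch is gripped level and clear of the stand, and the red tin (326,222) is still in the bay. Now aim at the white drop: it is at ≈(563.5,266), so the TCP goes to (542,147,120).

```bash
python3 -m crank '[[0.6,-2,0,0,2],[1.2,-4,0,0,2],[2,-6.5,0,0,2],[2.8,-9,0,0,2],[3.6,-11.5,0,0,2],[4.4,-13.5,0,0,2],[4.9,-15.1,0,0,2],[4.9,-15.1,2,0,2],[4.9,-15.1,4,0,2],[4.9,-15.1,5.5,0,2],[4.9,-15.1,6.4,0,2],[4.9,-15.1,6.4,0,2],[4.9,-15.1,6.4,0,2],[4.9,-15.1,6.4,0,2]]'
python3 -c "
from h import *
tins('e');s=sense();print(s['tool_pos'],s['tcp_rot'])
a=cv2.imread('pics/escene.png')[140:260,270:410];b=cv2.imread('pics/etop.png')[120:240,180:320]
cv2.imwrite('pics/e_crop.png',cv2.resize(np.hstack([a,b]),None,fx=2.8,fy=2.8,interpolation=cv2.INTER_CUBIC))"
```

```text
time: 16.95
tool_pos: [543.2, 147.3, 122.2]
tcp_rot: [179.9, -0.0, 79.7]
ft_force: [0.0, 0.1, -2.0]
finger_gap: 23.4
grip_force: 39.6
top 19 [298. 171.] xy [608.2  43.7] corner x,y -3.8 -317.8 rgb round [189 145  90]
top 43 [190.6 196.8] xy [525.5 355.1] corner x,y -79.9 -4.7 rgb round [167 154 101]
scene 57 [349.4 197.5] xy [561.5 266.9] corner x,y -45.8 -93.7 rgb round [199 179 160]
scene 20 [313.6 217.9] xy [531.9 143.6] corner x,y -78.0 -216.3 rgb round [144 131 124]
scene 82 [325.8 222.4] xy [565.7 153.3] corner x,y -44.0 -207.3 rgb round [118  78  70]
[543.15932609 147.39272086 122.24593429] [ 1.79905005e+02 -3.73882661e-02  7.97362548e+01]
```

View pics/e_crop.png

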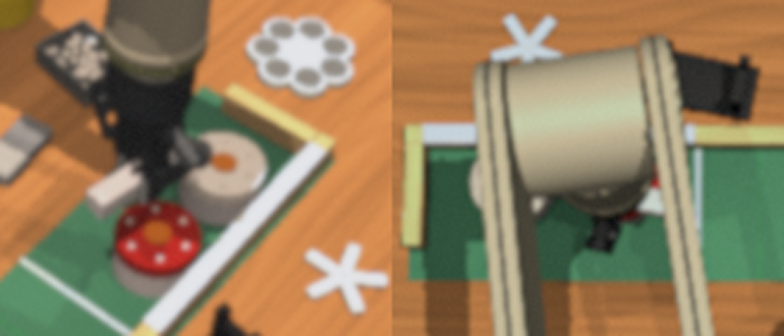

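The scene crop shows the torch head just before the white drop (348,197), with both tins in place. Check the predicted pixels, then hold.

```bash
python3 -c "
from h import *
x=np.array([.1788,.9839,0]);h=np.array([542.5,146,118.5])
for n in('scene',):
    print('rear top',proj(n,h-55*x+[0,0,12]),'head lens',proj(n,h+80*x-[0,0,25]),'drop',proj(n,[563.5,266,50]))
"
python3 -m crank '[[0,0,0,0,2],[0,0,0,0,2],[0,0,0,0,2],[0,0,0,0,2],[0,0,0,0,2],[0,0,0,0,2],[0,0,0,0,2],[0,0,0,0,2],[0,0,0,0,2],[0,0,0,0,2],[0,0,0,0,2],[0,0,0,0,2],[0,0,0,0,2],[0,0,0,0,2],[0,0,0,0,2],[0,0,0,0,2],[0,0,0,0,2],[0,0,0,0,2],[0,0,0,0,2],[0,0,0,0,2]]'
```

```text
rear top [303.00698137 210.46747236] head lens [340.76645178 194.9834651 ] drop [349.76121494 198.02226099]
time: 19.05
tool_pos: [542.4, 147.3, 121.2]
tcp_rot: [-180.0, 0.0, 79.7]
ft_force: [-0.7, 0.1, -0.5]
finger_gap: 23.7
grip_force: 39.6
```

The prediction matches the image. Keep holding.

```bash
python3 -m crank '[[0,0,0,0,2],[0,0,0,0,2],[0,0,0,0,2],[0,0,0,0,2],[0,0,0,0,2],[0,0,0,0,2],[0,0,0,0,2],[0,0,0,0,2],[0,0,0,0,2],[0,0,0,0,2],[0,0,0,0,2],[0,0,0,0,2],[0,0,0,0,2],[0,0,0,0,2],[0,0,0,0,2],[0,0,0,0,2],[0,0,0,0,2],[0,0,0,0,2],[0,0,0,0,2],[0,0,0,0,2]]'
python3 -m crank '[[0,0,0,0,2],[0,0,0,0,2],[0,0,0,0,2],[0,0,0,0,2],[0,0,0,0,2],[0,0,0,0,2],[0,0,0,0,2],[0,0,0,0,2],[0,0,0,0,2],[0,0,0,0,2],[0,0,0,0,2],[0,0,0,0,2],[0,0,0,0,2],[0,0,0,0,2],[0,0,0,0,2],[0,0,0,0,2],[0,0,0,0,2],[0,0,0,0,2],[0,0,0,0,2],[0,0,0,0,2]]'
python3 -c "
from h import *
tins('f')"
```

```text
time: 21.05
tool_pos: [542.4, 147.3, 121.2]
tcp_rot: [180.0, -0.0, 79.7]
ft_force: [0.3, 0.3, -1.1]
finger_gap: 23.9
grip_force: 39.6
time: 23.05
tool_pos: [542.4, 147.3, 121.2]
tcp_rot: [-180.0, 0.0, 79.7]
ft_force: [0.1, 0.2, -1.4]
finger_gap: 23.6
grip_force: 39.6
top 20 [298.4 171. ] xy [608.4  42.7] corner x,y -3.7 -318.8 rgb round [182 123  73]
top 43 [190.6 196.7] xy [525.8 355.1] corner x,y -79.6 -4.7 rgb round [166 153 100]
scene 55 [349.4 197.6] xy [561.9 266.7] corner x,y -45.4 -93.9 rgb round [200 180 160]
scene 84 [325.9 222.4] xy [566.  153.3] corner x,y -43.7 -207.3 rgb round [120  80  71]
```

White held for 6 s. Move to red at (566.5,153).

```bash
python3 -m crank '[[-1.5,0.3,0,0,2],[-3,0.6,0,0,2],[-5,1,0,0,2],[-7,1.5,0,0,2],[-9,1.9,0,0,2],[-10.4,2.2,0,0,2],[-11.1,2.3,0,0,2],[-11.1,2.3,0,0,2],[-11.1,2.3,0,0,2],[-11.1,2.3,0,0,2],[-11.1,2.3,0,0,2]]'
python3 -c "
from h import *
tins('g')
x=np.array([.1788,.9839,0]);t=sense()['tool_pos'];h=t-1.5*x-[0,0,3];n='scene';d=np.array([566.5,152.8,50])
print(t,'rear top',proj(n,h-55*x+[0,0,12]),'head lens',proj(n,h+80*x-[0,0,25]),'drop',proj(n,d), 'err',d-(h+122.4*x-[0,0,67.4]))
a=cv2.imread('pics/gscene.png')[140:260,250:410]
cv2.imwrite('pics/g_crop.png',cv2.resize(a,None,fx=4,fy=4,interpolation=cv2.INTER_CUBIC))"
```

```text
time: 24.25
tool_pos: [545.2, 34.7, 121.1]
tcp_rot: [-180.0, -0.0, 79.8]
ft_force: [0.2, -0.6, -0.8]
finger_gap: 23.6
grip_force: 39.6
top 24 [248.8 184.5] xy [565.3 186.4] corner x,y -43.7 -174.3 rgb round [68 70 51]
top 91 [261.  183.6] xy [568.6 150.9] corner x,y -41.1 -209.7 rgb round [119  36  32]
top 42 [221.8 184.1] xy [564.8 265.2] corner x,y -42.5 -95.4 rgb round [196 208 216]
top 43 [190.6 196. ] xy [527.6 355.2] corner x,y -77.8 -4.6 rgb round [170 156 102]
scene 33 [349.5 197.6] xy [562.1 266.9] corner x,y -45.2 -93.6 rgb round [226 227 230]
scene 19 [324.3 211.9] xy [540.6 179.1] corner x,y -68.5 -181.0 rgb round [58 92 68]
scene 83 [325.8 222.7] xy [566.5 152.4] corner x,y -43.2 -208.2 rgb round [154 105  94]
[545.22834856  34.57334848 121.13893881] rear top [273.61299562 238.72604225] head lens [315.30892948 220.46061469] drop [325.90153369 222.65030534] err [-0.34526856 -0.72685848 -0.73893881]
```

View pics/g_crop.png

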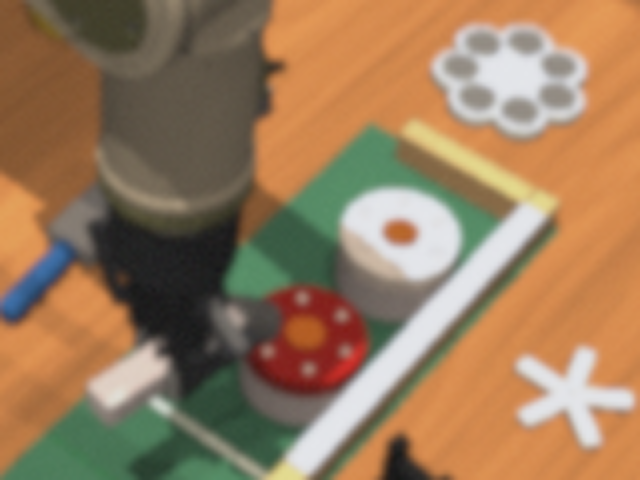

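The head points at the red drop (326,223), and both tins are against the fence. Hold for 6 s.

```bash
python3 -m crank '[[0,0,0,0,2],[0,0,0,0,2],[0,0,0,0,2],[0,0,0,0,2],[0,0,0,0,2],[0,0,0,0,2],[0,0,0,0,2],[0,0,0,0,2],[0,0,0,0,2],[0,0,0,0,2],[0,0,0,0,2],[0,0,0,0,2],[0,0,0,0,2],[0,0,0,0,2],[0,0,0,0,2],[0,0,0,0,2],[0,0,0,0,2],[0,0,0,0,2],[0,0,0,0,2],[0,0,0,0,2]]'
python3 -m crank '[[0,0,0,0,2],[0,0,0,0,2],[0,0,0,0,2],[0,0,0,0,2],[0,0,0,0,2],[0,0,0,0,2],[0,0,0,0,2],[0,0,0,0,2],[0,0,0,0,2],[0,0,0,0,2],[0,0,0,0,2],[0,0,0,0,2],[0,0,0,0,2],[0,0,0,0,2],[0,0,0,0,2],[0,0,0,0,2],[0,0,0,0,2],[0,0,0,0,2],[0,0,0,0,2],[0,0,0,0,2]]'
python3 -m crank '[[0,0,0,0,2],[0,0,0,0,2],[0,0,0,0,2],[0,0,0,0,2],[0,0,0,0,2],[0,0,0,0,2],[0,0,0,0,2],[0,0,0,0,2],[0,0,0,0,2],[0,0,0,0,2],[0,0,0,0,2],[0,0,0,0,2],[0,0,0,0,2],[0,0,0,0,2],[0,0,0,0,2],[0,0,0,0,2],[0,0,0,0,2],[0,0,0,0,2],[0,0,0,0,2],[0,0,0,0,2]]'
python3 -c "
from h import *
tins('h')"
```

```text
time: 26.35
tool_pos: [545.3, 34.0, 121.2]
tcp_rot: [180.0, -0.0, 79.7]
ft_force: [0.6, -0.1, -2.3]
finger_gap: 23.7
grip_force: 39.6
time: 28.35
tool_pos: [545.2, 34.0, 121.1]
tcp_rot: [-180.0, 0.0, 79.7]
ft_force: [-1.7, 0.5, -1.3]
finger_gap: 23.6
grip_force: 39.6
time: 30.35
tool_pos: [545.3, 34.0, 121.2]
tcp_rot: [-180.0, 0.0, 79.7]
ft_force: [-1.0, 0.1, -1.7]
finger_gap: 23.4
grip_force: 39.6
top 91 [261.  183.6] xy [568.6 150.9] corner x,y -41.1 -209.7 rgb round [119  36  33]
top 41 [221.9 184.1] xy [564.6 265.1] corner x,y -42.7 -95.5 rgb round [197 208 217]
top 43 [190.6 196. ] xy [527.6 355.2] corner x,y -77.8 -4.6 rgb round [169 156 101]
scene 32 [349.7 197.6] xy [562.3 267.2] corner x,y -45.0 -93.4 rgb round [226 227 230]
scene 22 [323.4 212.1] xy [539.3 177. ] corner x,y -69.9 -183.0 rgb round [57 92 68]
scene 82 [325.9 222.7] xy [566.5 152.6] corner x,y -43.2 -208.0 rgb round [154 105  93]
```

Red done, and there is no blue tin. Return along the commanded offsets, first to above the stand.

```bash
python3 -m crank '[[0,0,-2,0,2],[0,0,-4,0,2],[0,0,-6.4,0,2],[1,2,-6.4,0,2],[2,4,-6.4,0,2],[3,6.5,-6.4,0,2],[4,9,-6.4,0,2],[5.2,11,-6.4,0,2],[6,12.4,-6.4,0,2],[6.2,12.8,-6.4,0,2],[6.2,12.8,-6.4,0,2],[6.2,12.8,-6.4,0,2],[6.2,12.8,-6.4,0,2],[6.2,12.8,-6.4,0,2]]'
```

```text
time: 31.85
tool_pos: [681.8, 72.0, 185.4]
tcp_rot: [180.0, 0.0, 79.7]
ft_force: [-0.2, -1.4, -1.9]
finger_gap: 23.5
grip_force: 39.8
```

```bash
python3 -m crank '[[0,0,2.5,0,2],[0,0,5,0,2],[0,0,7,0,2],[0,0,8.5,0,2],[0,0,9.5,0,2],[0,0,10.3,0,2],[0,0,11,0,2],[0,0,11.5,0,2],[0,0,11.9,0,2],[0,0,11.9,0,2],[0,0,11.9,0,2],[0,0,11.9,0,2]]'
```

```text
time: 33.05
tool_pos: [682.8, 72.2, 66.8]
tcp_rot: [179.9, -0.0, 79.7]
ft_force: [0.8, 0.1, 0.8]
finger_gap: 23.3
grip_force: 40.1
```

Height matches the grasp pose. Release and retreat upward, then back over clear table.

```bash
python3 -m crank '[[0,0,0,0,3],[0,0,0,0,4],[0,0,0,0,5],[0,0,0,0,5],[0,0,0,0,5],[0,0,0,0,5],[0,0,-1,0,5],[0,0,-3,0,5],[0,0,-6,0,5],[0,0,-9,0,5],[0,0,-13,0,5],[0,0,-17,0,5]]'
python3 -m crank '[[-4,0,0,0,5],[-8,0,0,0,5],[-12,0,0,0,5],[-16,0,0,0,5],[-20,0,0,0,5],[-24,0,0,0,5],[-28,0,0,0,5],[-32,0,0,0,5],[-35,0,0,0,5],[-35,0,0,0,5],[-35,0,0,0,5]]'
python3 -c "
from h import *
tins('i')
b=cv2.imread('pics/itop.png')[110:230,170:340];a=cv2.imread('pics/iscene.png')[160:310,270:410]
hsv=cv2.cvtColor(cv2.imread('pics/itop.png'),cv2.COLOR_BGR2HSV);m=((hsv[...,1]<50)&(hsv[...,2]>140)).astype(np.uint8);q=m*0;q[125:163,255:320]=m[125:163,255:320]
k,l,st,ce=cv2.connectedComponentsWithStats(q);i=1+np.argmax(st[1:,4]);r=cv2.minAreaRect(np.argwhere(l==i)[:,::-1].astype(np.float32));print(r,ray('top',*r[0],74))
cv2.imwrite('pics/i_crop.png',np.hstack([cv2.resize(b,(425,300)),cv2.resize(a,(280,300))]))"
```

```text
time: 34.25
tool_pos: [681.9, 72.2, 238.1]
tcp_rot: [-180.0, 0.0, 79.7]
ft_force: [1.7, 0.4, -0.1]
finger_gap: 49.9
grip_force: 0.0
time: 35.35
tool_pos: [619.8, -272.8, 236.8]
tcp_rot: [180.0, -0.0, 79.6]
ft_force: [-0.1, -0.2, 0.8]
finger_gap: 49.9
grip_force: 0.0
top 73 [260.9 183.7] xy [568.5 151.1] corner x,y -41.2 -209.6 rgb round [195  60  54]
top 41 [221.9 184.1] xy [564.6 265.1] corner x,y -42.7 -95.5 rgb round [201 214 221]
top 44 [190.6 195.7] xy [528.6 355.2] corner x,y -76.8 -4.6 rgb round [176 164 108]
scene 33 [349.5 197.6] xy [562.1 266.9] corner x,y -45.2 -93.6 rgb round [223 224 227]
scene 35 [319.4 215.3] xy [538.  161.2] corner x,y -71.6 -198.9 rgb round [ 87 139 100]
scene 67 [325.8 222.5] xy [566.  152.9] corner x,y -43.7 -207.7 rgb round [210 136 133]
((289.3269348144531, 143.86538696289062), (37.85041046142578, 8.629108428955078), 11.309932708740234) [682.16069488  70.74988245  74.        ]
```

View pics/i_crop.png

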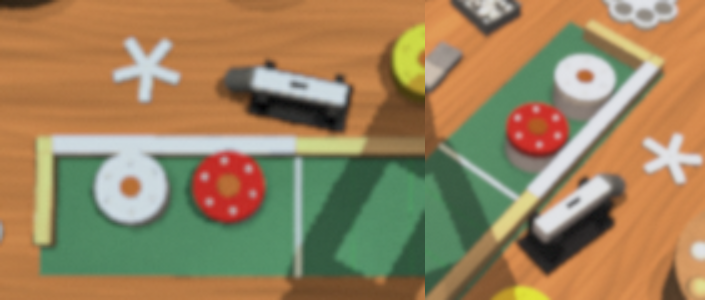

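The torch lies in its stand where it started (682.2, 70.7). White (222,184) and red (261,184) stand in the bay against the fence. Handing in.

```bash
python3 -c "
from bench import hand_in
print(hand_in())"
```

```text
the job is handed in; nothing more can be done
None
```

The job is handed in, though it returned no verdict: the white and red tins stand in the bay against the fence, the beam was held about 6 s on the white drop and then the red, the torch is back in its stand, and no blue tin was seen in either camera view.

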